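# Make up two weld-up kits

## Task

Make up the two kits for the next weld-ups: the larger bolt and the square tube offcut go in the square tray, the larger nut and the locating pin in the long tray, one thing to each compartment (either way round), standing or lying flat on the tray floor the same way up as you found them. Push the ejector lever all the way down to raise the pin in its pocket before you take it out, and leave the smaller bolt and nut standing where they are.

Things in the scene. Friction and masses are not known exactly. Their poses are not given: they have to be found in the camera images.
- square_tray: Shallow square steel kit tray, 132 x 132 mm, fixed to the bench. Origin: centre of its underside, on the bench. Floor and walls 3 mm thick, wall tops 11 mm above the bench. A divider of the same height along its x axis (y = 0) makes two compartments, each 126 mm along x by 61 mm along y, centred at y = +32 and -32 mm.
- long_tray: Shallow long, narrow steel kit tray, 80 mm along its x by 190 mm along its y, fixed to the bench. Origin: centre of its underside, on the bench. Floor and walls 3 mm thick, wall tops 11 mm above the bench. A divider of the same height at y = 0 makes two compartments, each 74 mm along x by 90 mm along y, centred at y = +47 and -47 mm.
- large_bolt: The larger of two galvanised hex bolts, standing upright on its head: head 24 mm across flats, 27 mm across corners, 10 mm high; shank 16 mm in diameter rising above it; 80 mm tall in all, about 150 g. Origin: centre of the head's underside, z up along the shank.
- square_tube: Offcut of dark square steel tube standing on end: 30 x 30 mm outside, 52 mm tall, open at the top, about 90 g. Origin: centre of its lower end, z up, x and y square to its flat sides.
- large_nut: The larger of two galvanised hex nuts, lying flat: 31 mm across the flats (which face +x and -x; the corners at +y and -y are 35 mm apart), 16 mm high, about 60 g. Origin: centre of its underside, z up.
- locating_pin: Plain turned steel pin, 24 mm in diameter, 30 mm long, about 100 g, upright in the 27 mm round pocket of a grey bored block (68 x 66 mm, 40 mm high, fixed). Origin: centre of its lower end, z up. At the start its top is 2 mm below the block's top face, so it cannot be gripped; with the lever fully down it stands about 18 mm proud.
- ejector_lever (a joint): Angle of the ejector lever of the block: 0 at the start (pad up), 0.35 rad fully pressed, at a hard stop. Each 0.01 rad lifts the pin by 0.57 mm. It is stiff with friction: about 4 to 6 N straight down on its pad moves it, and it stays where it is left, the pin staying raised.
- lever_pad (a point): Centre of the top of the black 30 x 30 mm pad at the lever's free end, 56 mm above the bench at rest; sinks 26 mm to about 30 mm, fully pressed. The lever's level pivot is 34 mm above the bench, 75 mm from the pad towards the block; the pin lies on the same line in plan, 127 mm from the pad. Its y axis points (in plan) from pad to pin.
- small_bolt: The smaller hex bolt, spare stock that stays on the bench, standing on its head: head 20 mm across corners, 8 mm high; shank 12 mm in diameter; 63 mm tall in all. Origin: centre of the head's underside, z up.
- small_nut: The smaller hex nut, spare stock that stays on the bench, lying flat: 25 mm across flats, 28 mm across corners, 13 mm high. Origin: centre of its underside, z up.
Things that resemble listed ones, but are neither listed nor needed, are in the scene too. Leave any orange or pink look-alike of the large_bolt alone.

How it is judged (in metres and radians):
On the way:
1. the ejector lever is pressed down (past 0.30 rad of 0.35) with the pin raised (value of joint ejector_lever above 0.3 rad and height (world z) of locating_pin above 0.021 m), for 0.2 s.
At the end, for the whole second after the job is handed in: Large bolt and tube in the square tray, large nut and pin in the long tray, each kit's two things in different compartments, on the floor (undersides under 8 mm above the bench), within 0.2 rad of upright, released, at rest; small bolt and nut upright within 30 mm of their start (x of large_bolt in the frame of square_tray between -0.062 and 0.062 m and y of large_bolt in the frame of square_tray between -0.062 and 0.062 m and z of each of large_bolt, square_tube in the frame of square_tray below 0.008 m and angle between each of large_bolt, square_tube, large_nut, locating_pin, small_bolt, small_nut's own z axis and vertical below 0.2 rad and linear speed of each of large_bolt, square_tube, large_nut, locating_pin below 0.02 m/s and x of square_tube in the frame of square_tray between -0.062 and 0.062 m and y of square_tube in the frame of square_tray between -0.062 and 0.062 m and ((y of large_bolt in the frame of square_tray above 0 m and y of square_tube in the frame of square_tray below 0 m) or (y of large_bolt in the frame of square_tray below 0 m and y of square_tube in the frame of square_tray above 0 m)) and x of large_nut in the frame of long_tray between -0.036 and 0.036 m and y of large_nut in the frame of long_tray between -0.091 and 0.091 m and z of each of large_nut, locating_pin in the frame of long_tray below 0.008 m and x of locating_pin in the frame of long_tray between -0.036 and 0.036 m and y of locating_pin in the frame of long_tray between -0.091 and 0.091 m and ((y of large_nut in the frame of long_tray above 0 m and y of locating_pin in the frame of long_tray below 0 m) or (y of large_nut in the frame of long_tray below 0 m and y of locating_pin in the frame of long_tray above 0 m)) and distance of each of small_bolt, small_nut from where it was at the start of the episode below 0.03 m); the robot touches nothing.
It fails at once if the smaller bolt or the smaller nut is moved by more than 30 mm (distance of any of small_bolt, small_nut from where it was at the start of the episode above 0.03 m).
It also fails if it takes over 128 s, if anything falls off the work surface, if the arm or the gripper's body presses on something with over 40 N, if the wrist force passes 120 N, or if a joint passes its speed limit or range.

## Robot

A 6-joint arm with a two-finger parallel gripper is mounted at the origin on a cart in front of the work surface, level with it; the furniture and walls round the work are solid. World frame = base frame: x ahead of the robot, y to its left, z up, the work surface at z = 0. Lengths are in m, angles in degrees, forces in N, time in s.
With the tool pointing down it reaches from about 0.325 to 0.85 m from the base axis. Payload 15.5 kg.
Tool frame: the origin (TCP) lies at the very end of the fingers, on their centre line; the grasp point (between the pads) lies arm.grip_depth behind it (arm.grip_depth is the distance from the TCP to the grasp point, in m); z points along the fingers, y is the line along which they close (so a half turn about z gives the same grasp; the last joint's range is limited). The gripper opens to 91 mm and grips with 3 to 60 N. Pads are 32 mm wide; open, the fingers measure 118 mm over their backs; the gripper's body (76 mm by 178 mm) begins 60 mm behind the grasp point.
Start: joints at [-78.696, 28.281, 77.091, -0, 74.628, -5.472], TCP at [0.18, -0.598, 0.214] pointing down, gripper open.
Joint ranges: [-166.48, 166.48], [-47.26, 123.95], [12.59, 153.08], [-70.14, 250.14], [6.76, 159.57], [-176.63, 176.63]. Speed limits (degrees/s): [108.29, 108.29, 147.25, 172.46, 172.46, 172.46].

## Interface

Orientations are given as a 3x3 rotation matrix whose columns are the frame's x, y, z axes.
In Python, from rig import arm gives the robot as it stands. Calls block until the motion is done:
- arm.move_to(position, orientation): joint-space move of the TCP to a pose.
- arm.move_l(position, orientation=None, feed=0.15): straight line of the TCP; orientation=None keeps the orientation; feed is the mean speed in m/s.
- arm.move_joints(angles): joint-space move.
- arm.grip(opening): finger opening in m; the grip force is fixed at half the most; returns when the fingers have stopped.
- arm.sleep(seconds).
- arm.solve_ik(position, orientation): joint angles nearest the present ones, or None.
- arm.snapshot(name): name is "scene" or "top" or "wrist"; returns the picture (400x640x3 uint8, red, green, blue); there is no depth.
- arm.get_calibration(name): a dict with "intrinsics" (3x3 intrinsics, pixels), "cam_to_world" (4x4, takes a point from camera to world coordinates). Camera axes: x right, y down, z forward; pixel columns grow to the right and rows downward; lengths in m; the calibration is good to about 2 mm. A picture is of the moment at which its call begins: read the wrist's pose just before it. get_calibration takes no time and is no camera call; for the wrist camera it gives the pose at the moment of the call.
A pose or a line that the arm cannot do raises arm.Unreachable and nothing moves.
- arm.sign_off(): hands the job in; it is judged then, once.
Readings, each from a call of its own:
- arm.current_t(): time.
- arm.current_joint_positions(): joint angles.
- arm.current_dq(): joint speeds.
- arm.current_tau(): joint torques, N m.
- arm.current_ee_pos(): TCP position.
- arm.current_tool_rot(): TCP orientation.
- arm.current_force(): force on the tool from outside, world axes, zero at the start.
- arm.current_torque(): the same for the moment, N m.
- arm.current_width(): finger opening in m.
- arm.current_grasp_force(): force on a finger pad.
Only numpy, scipy, OpenCV 4.12 (cv2) and the standard library are available. Lean on these libraries where they do the work, as an engineer would, in place of code of your own. Each camera call takes 0.05 s, during which the arm holds its last target. There are 200 camera calls.

## Working session

There is one attempt and no reset: what is moved stays moved. The work goes in short steps, each a Python script; the robot and the scene stay as the last script left them, time stands still between calls to the robot, and variables do not carry over. Pictures are saved under pics/ and viewed, at most 14 in all, crops included, and the job is handed in when it is done.

```bash
ls; mkdir -p pics; python3 - <<'E'
from rig import arm
import cv2, numpy as np
for n in ("scene","top"):
    cv2.imwrite(f"pics/{n}0.png",arm.snapshot(n)[:,:,::-1])
    c=arm.get_calibration(n);print(n,c['intrinsics'].tolist(),np.round(c['cam_to_world'],4).tolist())
c=arm.get_calibration("wrist");print(np.round(c['cam_to_world'],4).tolist(),c['intrinsics'].tolist())
print(arm.grip_depth,arm.current_t(),arm.current_tool_rot())
E
```

```text
pics
scene [[404.9218206132536, 0.0, 319.74390174064774], [0.0, 404.9218206132536, 203.67618663925649], [0.0, 0.0, 1.0]] [[-0.8366, -0.2111, 0.5055, -0.0103], [-0.5473, 0.3614, -0.7549, 0.9294], [-0.0234, -0.9082, -0.4179, 0.5477], [0.0, 0.0, 0.0, 1.0]]
top [[467.24670317610037, 0.0, 320.69304590051695], [0.0, 467.24670317610037, 205.39900104543023], [0.0, 0.0, 1.0]] [[-0.0115, -0.9986, 0.0522, 0.4562], [-0.9999, 0.0119, 0.0085, 0.0831], [-0.0091, -0.0521, -0.9986, 1.5955], [0.0, 0.0, 0.0, 1.0]]
[[0.2878, -0.9184, -0.2716, 0.257], [-0.9577, -0.2765, -0.0801, -0.5752], [-0.0016, 0.2831, -0.9591, 0.3841], [0.0, 0.0, 0.0, 1.0]] [[348.4706939046198, 0.0, 314.9257276495602], [0.0, 348.4706939046198, 198.18921838945704], [0.0, 0.0, 1.0]]
0.0188 0.1 [[ 9.57455278e-01  2.88581623e-01 -1.93939290e-04]
 [ 2.88581666e-01 -9.57454723e-01  1.03676357e-03]
 [ 1.13502824e-04 -1.04862207e-03 -9.99999444e-01]]
```

View pics/scene0.png

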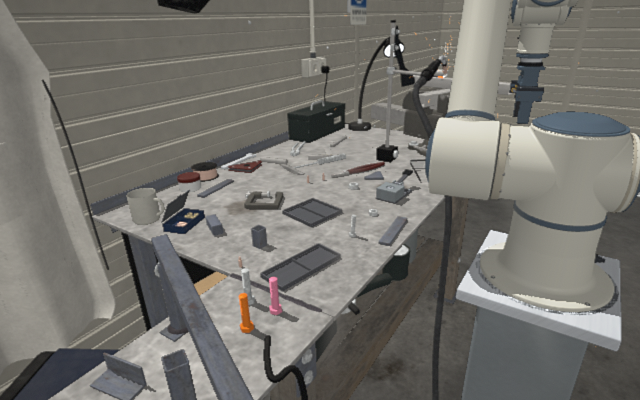

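View pics/top0.png

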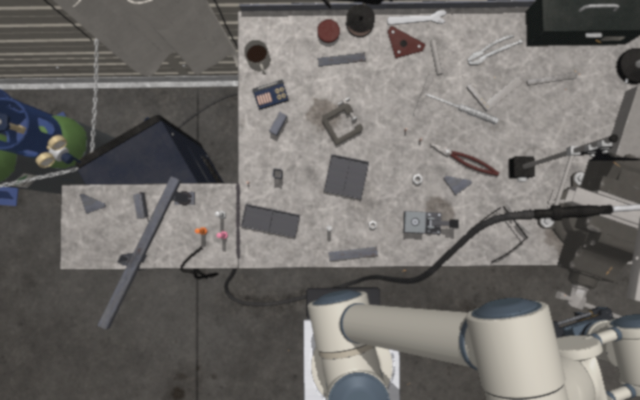

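The scene view shows the arm, trays, and block at right. In the top view:

| Thing | Pixel |
|---|---|
| Square tray | (346,177) |
| Long tray | (270,221) |
| Block | (414,222) |
| Lever pad | (453,224) |
| Tube | (278,175) |
| Nuts | (418,180), (373,225) |
| Small bolt | (329,232) |
| Large bolt (grey) | (220,213), with orange (202,231) and pink (222,236) beside it |

```bash
cat > h.py <<'E'
from rig import arm
import cv2, numpy as np
def cal(n):
    c=arm.get_calibration(n); return c['intrinsics'],c['cam_to_world']
def ray(c,u,v):
    K,T=c; d=T[:3,:3]@np.linalg.inv(K)@np.array([u,v,1.]); return T[:3,3],d
def plane(c,u,v,z):
    o,d=ray(c,u,v); return o+d*(z-o[2])/d[2]
def tri(obs):
    A=np.zeros((3,3));b=np.zeros(3);P=[]
    for c,u,v in obs:
        o,d=ray(c,u,v);d=d/np.linalg.norm(d);M=np.eye(3)-np.outer(d,d);A+=M;b+=M@o;P.append((M,o))
    p=np.linalg.solve(A,b); return p,max(np.linalg.norm(M@(p-o)) for M,o in P)
def proj(c,p):
    K,T=c; q=K@(T[:3,:3].T@(np.asarray(p)-T[:3,3])); return q[:2]/q[2]
def R(deg):  # tool down; finger-closing line (tool y) at deg from world x
    a=np.radians(deg); y=np.array([np.cos(a),np.sin(a),0]);z=np.array([0,0,-1.]);return np.column_stack([np.cross(y,z),y,z])
def shot(name,f):
    c=cal("wrist"); im=arm.snapshot("wrist")[:,:,::-1].copy(); cv2.imwrite(f"pics/{f}.png",im); np.savez(f"pics/{f}.npz",K=c[0],T=c[1]); return c,im
def load(f):
    z=np.load(f"pics/{f}.npz"); return (z['K'],z['T']),cv2.imread(f"pics/{f}.png")
E
python3 - <<'E'
from h import *
c=cal("top")
for n,u,v,z in [("sq",346,177,.0),("long",270,221,0),("block",414,222,.04),("pad",453,224,.056),("tube",278,175,.05),("nutA",418,180,.015),("nutB",373,225,.015),("sbolt",329,232,.06),("lbolt",220,213,.08),("or",202,231,.08),("pink",222,236,.08)]:
    print(n,np.round(plane(c,u,v,z),3))
im=cv2.imread("pics/top0.png")
a=cv2.resize(im[130:280,60:260],(800,600),interpolation=cv2.INTER_CUBIC);cv2.imwrite("pics/cropA.png",a)
for d in range(0,181,30):
    print(d,[ (x,y,None if (q:=arm.solve_ik([x,y,z],R(d))) is None else np.round(q).tolist()) for x,y,z in [(.45,.4,.4),(.44,-.1,.4)]])
E
```

```text
sq [0.636 0.009 0.   ]
long [0.488 0.27  0.   ]
block [ 0.479 -0.213  0.04 ]
pad [ 0.47  -0.338  0.056]
tube [0.64  0.237 0.05 ]
nutA [ 0.621 -0.234  0.015]
nutB [ 0.47  -0.079  0.015]
sbolt [0.449 0.07  0.06 ]
lbolt [0.515 0.424 0.08 ]
or [0.457 0.482 0.08 ]
pink [0.44  0.417 0.08 ]
0 [(0.45, 0.4, [36.0, 20.0, 62.0, -0.0, 98.0, 36.0]), (0.44, -0.1, [-20.0, 6.0, 82.0, -0.0, 93.0, -20.0])]
30 [(0.45, 0.4, [36.0, 20.0, 62.0, -0.0, 98.0, 6.0]), (0.44, -0.1, [-20.0, 6.0, 82.0, -0.0, 93.0, -50.0])]
60 [(0.45, 0.4, [36.0, 20.0, 62.0, -0.0, 98.0, -24.0]), (0.44, -0.1, [-20.0, 6.0, 82.0, -0.0, 93.0, -80.0])]
90 [(0.45, 0.4, [36.0, 20.0, 62.0, -0.0, 98.0, -54.0]), (0.44, -0.1, [-20.0, 6.0, 82.0, -0.0, 93.0, -110.0])]
120 [(0.45, 0.4, [36.0, 20.0, 62.0, -0.0, 98.0, -84.0]), (0.44, -0.1, [-20.0, 6.0, 82.0, -0.0, 93.0, -140.0])]
150 [(0.45, 0.4, [36.0, 20.0, 62.0, -0.0, 98.0, -114.0]), (0.44, -0.1, [-20.0, 6.0, 82.0, -0.0, 93.0, -170.0])]
180 [(0.45, 0.4, [36.0, 20.0, 62.0, -0.0, 98.0, -144.0]), (0.44, -0.1, [-20.0, 6.0, 82.0, -0.0, 93.0, 160.0])]
```

View pics/cropA.png

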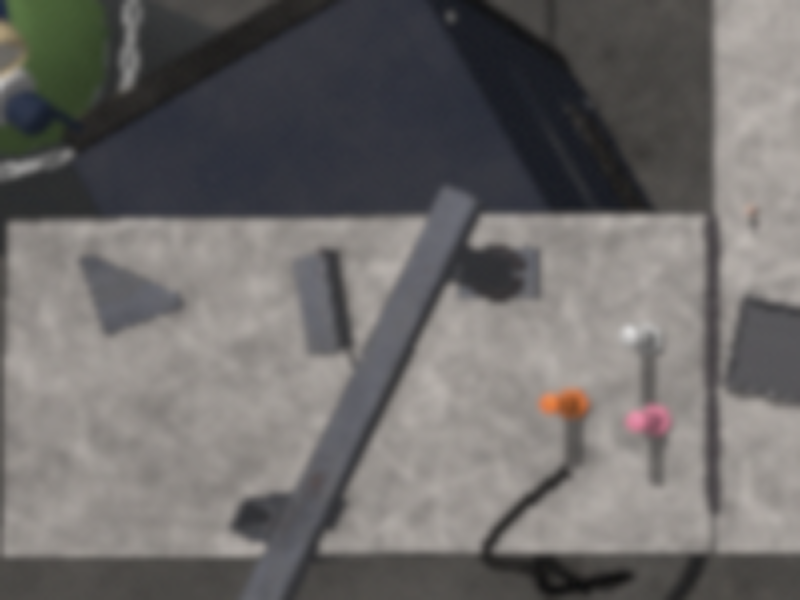

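Large bolt at crop (640,338) has orange (570,404) and pink (655,420) neighbours; the raised beam is well to its left. Now wrist views along the bench.

```bash
python3 - <<'E'
from h import *
print(arm.solve_ik([.46,-.30,.30],R(-90)))
for i,(x,y) in enumerate([(.46,-.28),(.47,-.08),(.47,.14),(.45,.36)]):
    arm.move_to([x,y,.30],R(-90)); arm.sleep(.2); c,im=shot("wrist",f"w{i}"); print(np.round(c[1][:3,3],3))
print(arm.current_t(), np.round(arm.current_joint_positions()))
ims=[cv2.resize(load(f"w{i}")[1],(400,250),interpolation=cv2.INTER_AREA) for i in (3,2,1,0)]
cv2.imwrite("pics/wm.png",np.vstack([np.hstack(ims[:2]),np.hstack(ims[2:])]))
E
```

```text
[-3.93416487e+01  1.78131943e+01  8.04822612e+01 -2.54444375e-14
  8.17045445e+01  5.06583513e+01]
[ 0.54  -0.281  0.47 ]
[ 0.55  -0.081  0.471]
[0.55  0.139 0.471]
[0.531 0.359 0.471]
5.275 [ 33.  20.  77.  -0.  83. 123.]
```

View pics/wm.png

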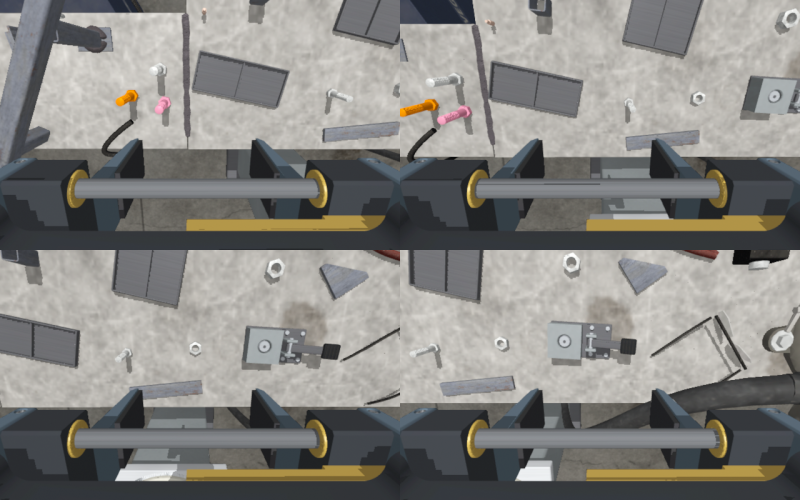

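The four wrist views show: bolt, orange, and pink (tile 1: 158,70 / 125,97 / 163,103), the tray, small bolt, small nut, block with pin and lever pad (tile 4: 165,92 / 228,97), and the large nut at the top edge. I'll take views farther out for the square tray, tube and large nut.

```bash
python3 - <<'E'
from h import *
for i,(x,y) in enumerate([(.62,.26),(.62,.08),(.62,-.12),(.62,-.26)]):
    arm.move_to([x,y,.30],R(-90)); arm.sleep(.2); c,im=shot("wrist",f"v{i}")
print(arm.current_t())
W={f:load(f) for f in ["w0","w1","w2","w3","v0","v1","v2","v3"]}
def crop(f,p,s=34,m=400//2):
    c,im=W[f]; u,v=np.round(proj(c,p)).astype(int)
    x0,y0=max(0,min(640-2*s,u-s)),max(0,min(400-2*s,v-s))
    t=cv2.resize(im[y0:y0+2*s,x0:x0+2*s],(200,200),interpolation=cv2.INTER_CUBIC)
    cv2.putText(t,f"{f} {x0},{y0}",(3,12),0,.4,(0,0,255),1); return t
L=dict(tube=(.64,.237,.03),nutA=(.621,-.234,.01),pin=(.479,-.213,.04),pad=(.47,-.338,.056),lb=(.515,.424,.05),sq=(.636,.009,0))
rows=[[("v0","tube"),("v1","tube"),("v2","nutA"),("v3","nutA")],[("w0","pin"),("w1","pin"),("w0","pad"),("w1","pad")],[("w3","lb"),("v0","lb"),("v1","sq"),("v2","sq")]]
cv2.imwrite("pics/cr.png",np.vstack([np.hstack([crop(f,L[n],70 if n=="sq" else 34) for f,n in r]) for r in rows]))
E
```

```text
9.2667
```

View pics/cr.png

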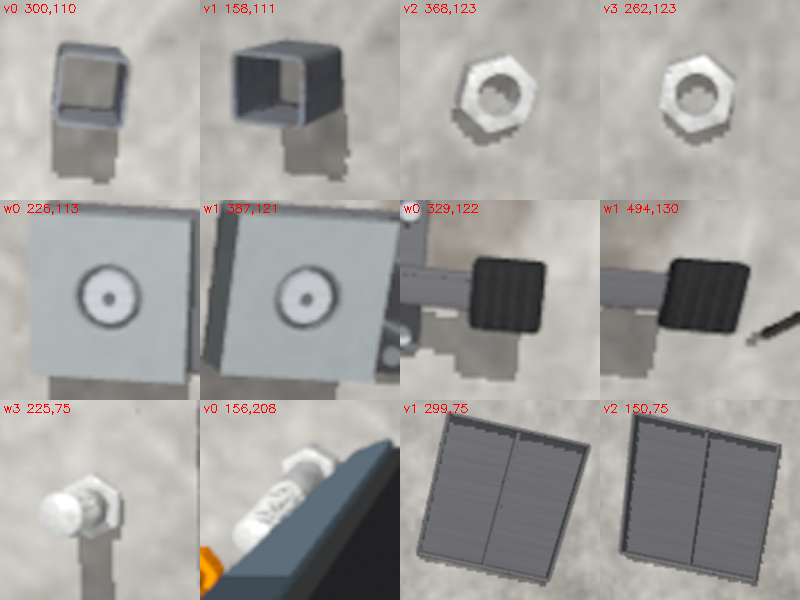

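Crops are clear: tube rim corners, large nut (hole at 98,93 in tile), pin top, pad and tray corners are all readable. I'll segment by mask, and triangulate these.

```bash
cat > m.py <<'E'
from h import *
W={f:load(f) for f in ["w0","w1","w2","w3","v0","v1","v2","v3"]}
def T(f,x0,y0,pts,k): return [(W[f][0],x0+a/k-.5+.5/k,y0+b/k-.5+.5/k) for a,b in pts]
def both(n,A,B):
    P=[]
    for a,b in zip(A,B): p,e=tri([a,b]); P.append(p); print(n,np.round(p,4),"res",round(e,4))
    P=np.array(P); print("  mean",np.round(P.mean(0),4)); return P
k=200/68
P=both("tube",T("v0",300,110,[(60,47),(130,58),(123,127),(53,119)],k),T("v1",158,111,[(35,52),(105,53),(103,125),(32,122)],k))
both("nut",T("v2",368,123,[(98,93)],k),T("v3",262,123,[(97,94)],k))
both("pin",T("w0",226,113,[(108,97)],k),T("w1",387,121,[(107,97)],k))
both("pad",T("w0",329,122,[(72,57),(146,60),(144,133),(70,130)],k),T("w1",494,130,[(72,59),(149,63),(138,134),(59,130)],k))
k=200/140
both("sq",T("v1",299,75,[(48,13),(190,46),(148,183),(18,155)],k),T("v2",150,75,[(34,14),(180,46),(157,183),(21,151)],k))
def comp(f,p,m):
    u,v=np.round(proj(W[f][0],p)).astype(int); n,l,s,c=cv2.connectedComponentsWithStats(m.astype(np.uint8)); 
    lab=[l[y,x] for y in range(max(v-12,0),v+13) for x in range(max(u-12,0),u+13) if 0<=y<400 and 0<=x<640 and l[y,x]]
    q=max(set(lab),key=lab.count); M=(l==q).astype(np.uint8); return max(cv2.findContours(M,0,1)[0],key=cv2.contourArea),s[q]
def dark(f): return cv2.morphologyEx((W[f][1].max(2)<122).astype(np.uint8),cv2.MORPH_CLOSE,np.ones((3,3)))
def quad(f,p,order=None):
    c,s=comp(f,p,dark(f)); h=cv2.convexHull(c); q=cv2.approxPolyDP(h,.03*cv2.arcLength(h,True),True)[:,0]; return s[:4].tolist(),q.tolist()
for f,p in [("w2",(.488,.27,.005)),("w3",(.488,.27,.005)),("v1",(.63,.02,.005)),("v2",(.63,.02,.005))]: print(f,quad(f,p))
for f,p in [("w3",(.515,.424,.02)),("w2",(.515,.424,.02)),("v2",(.612,-.234,.015)),("v3",(.62,-.215,.015))]:
    try:
        c,s=comp(f,p,W[f][1].min(2)>185); print(f,s.tolist(),cv2.minAreaRect(c))
        print(cv2.approxPolyDP(cv2.convexHull(c),1.5,True)[:,0].tolist())
    except Exception as e: print(f,e)
E
python3 m.py
python3 - <<'E'
from h import *
a=load("w2")[1][90:190,30:230];b=load("w3")[1][70:180,220:460]
cv2.imwrite("pics/cb.png",np.vstack([cv2.resize(a,(600,300),interpolation=2),cv2.resize(b,(600,275),interpolation=2)]))
E
```

```text
tube [0.6633 0.2549 0.0479] res 0.0013
tube [0.6609 0.2265 0.0482] res 0.0007
tube [0.6327 0.229  0.0516] res 0.0001
tube [0.635  0.2577 0.0521] res 0.0009
  mean [0.648 0.242 0.05 ]
nut [ 0.6254 -0.232   0.0137] res 0.0003
  mean [ 0.6254 -0.232   0.0137]
pin [ 0.4801 -0.2155  0.0391] res 0.0001
  mean [ 0.4801 -0.2155  0.0391]
pad [ 0.4867 -0.3263  0.0507] res 0.0002
pad [ 0.4857 -0.3558  0.0542] res 0.0004
pad [ 0.456  -0.3564  0.0546] res 0.0002
pad [ 0.4565 -0.3265  0.0493] res 0.0
  mean [ 0.4712 -0.3413  0.0522]
sq [0.7133 0.0593 0.0097] res 0.0004
sq [ 0.6856 -0.0684  0.0094] res 0.0
sq [ 0.5554 -0.0413  0.0045] res 0.0
sq [0.5869 0.086  0.01  ] res 0.0019
  mean [0.6353 0.0089 0.0084]
w2 ([0, 0, 640, 400], [[0, 0], [639, 251], [639, 399], [0, 399]])
w3 ([307, 82, 156, 91], [[319, 83], [462, 114], [443, 171], [309, 144]])
v1 ([311, 84, 121, 121], [[332, 84], [431, 106], [400, 204], [311, 183]])
v2 ([163, 84, 114, 121], [[173, 84], [276, 106], [259, 204], [164, 182]])
w3 [49, 21, 245, 216, 23283] ((170.10826110839844, 108.53182983398438), (172.00140380859375, 299.38623046875), 47.35329818725586)
[[293, 21], [291, 111], [277, 127], [163, 232], [145, 236], [86, 236], [49, 198], [85, 70], [190, 21]]
w2 [77, 101, 20, 33, 239] ((84.85609436035156, 118.89511108398438), (33.484031677246094, 16.89017677307129), 69.775146484375)
[[85, 101], [88, 103], [95, 122], [95, 133], [77, 122], [79, 108]]
v2 [389, 142, 26, 26, 309] ((401.25006103515625, 154.25), (24.748737335205078, 24.041629791259766), 45.0)
[[406, 142], [414, 151], [412, 160], [409, 164], [398, 167], [389, 159], [391, 148], [395, 144]]
v3 [282, 142, 26, 26, 307] ((294.0, 154.50001525878906), (26.16295051574707, 23.334524154663086), 45.0)
[[298, 142], [307, 153], [304, 163], [292, 167], [282, 159], [283, 149], [285, 145]]
```

View pics/cb.png

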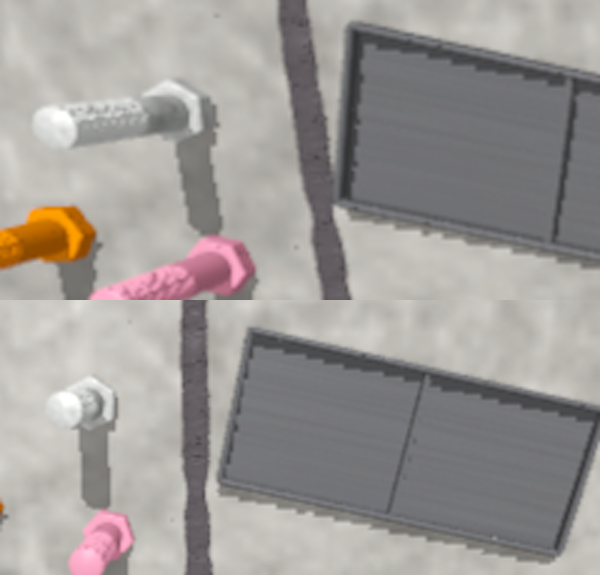

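Bolt tip at w2 (48,132), w3 (246,113); head centre w2 (90,126), w3 (257,111); the long tray corners are clear. I'll compute these, plus the height of the hose near the pad.

```bash
cat > n.py <<'E'
from m import *
print("-----")
w2,w3,w0,w1=[W[i][0] for i in("w2","w3","w0","w1")]
print("tip",tri([(w2,48,132.3),(w3,246.4,113.2)]))
print("headtop",tri([(w2,30+180/3,90+108/3),(w3,220+93/2.5,70+102/2.5)]))
q=np.array([plane(w3,u,v,.011) for u,v in [(319.3,81.7),(461.7,113.3),(443,173),(308.6,145)]]);print(np.round(q,4).tolist(),q.mean(0),"h",tri([(w2,146.5,98),(w3,319.3,81.7)]),tri([(w2,143,158),(w3,308.6,145)]))
print("ytilt",np.degrees(np.arctan2(*(q[0]+q[3]-q[1]-q[2])[[0,1]])))
s=np.array([plane(W["v1"][0],299+a/k,75+b/k,.011) for a,b in [(48,13),(190,46),(148,183),(18,155)]]);print(np.round(s,4).tolist(),s.mean(0))
print("rod",tri([(w0,403,168),(w1,545,177.6)]))
c=cal("top"); line=np.array([(560,425),(640,415),(700,400),(760,385),(800,376)])*1.6-[640,400]
for u,v in [(430,275),(455,252),(480,228),(510,215),(545,211)]:
    for z in np.arange(0,.5,.02):
        p=plane(c,u,v,z); a=proj(w0,p); r=a[1]-np.interp(a[0],line[:,0],line[:,1])
        if abs(r)<6 and 250<a[0]<660: print("hose",np.round(p,3),np.round(a),round(r))
E
python3 n.py | sed -n '/-----/,$p'
```

```text
-----
tip (array([0.51200354, 0.43324133, 0.081444  ]), np.float64(7.101383522369753e-05))
headtop (array([0.51197584, 0.43361752, 0.00577658]), np.float64(0.0004974959006556718))
[[0.5469, 0.3532, 0.011], [0.5079, 0.1704, 0.011], [0.4297, 0.1864, 0.011], [0.4678, 0.3672, 0.011]] [0.48807723 0.26931205 0.011     ] h (array([0.54725463, 0.35320562, 0.00881345]), np.float64(0.0003051276678253819)) (array([0.46943135, 0.36731774, 0.011515  ]), np.float64(0.0015418392688559708))
ytilt 11.965520427281392
[[0.7134, 0.0592, 0.011], [0.6855, -0.0681, 0.011], [0.5573, -0.0398, 0.011], [0.585, 0.0858, 0.011]] [0.63530024 0.00928284 0.011     ]
rod (array([ 0.44079924, -0.40246996, -0.00485207]), np.float64(0.00182208430283237))
hose [ 0.301 -0.266  0.02 ] [305. 269.] -5
hose [ 0.303 -0.262  0.04 ] [302. 274.] 0
hose [ 0.305 -0.257  0.06 ] [298. 280.] 6
hose [ 0.385 -0.308  0.18 ] [344. 270.] 1
hose [ 0.456 -0.345  0.3  ] [435. 257.] 6
hose [ 0.491 -0.421  0.32 ] [624. 208.] 2
```

The hose above the pad matters; I'll check it against other views.

```bash
python3 - <<'E'
from h import *
c,im=load("v3"); s=cv2.imread("pics/scene0.png"); cs=cal("scene"); c0,i0=load("w0")
P=[(.303,-.262,.04),(.385,-.308,.18),(.456,-.345,.30),(.491,-.421,.32)]
for i,p in enumerate(P):
    for cc,m in((c,im),(cs,s),(c0,i0)):
        a=proj(cc,p); 
        if max(abs(a))<2000: cv2.circle(m,tuple(np.round(a).astype(int).tolist()),2,(0,0,255),-1)
cv2.imwrite("pics/ho.png",np.vstack([np.hstack([im[:240,240:],i0[100:340,240:]]),cv2.resize(s[20:200,340:640],(800,480))[:340]]))
E
```

```text
(no output)
```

View pics/ho.png

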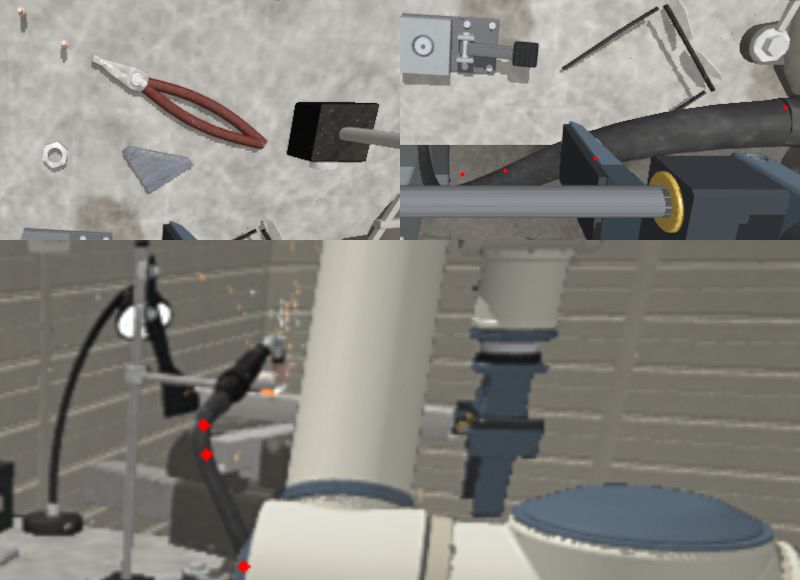

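The three hose points fall on the hose in all views, so it really passes about z=0.30 over the pad. I'll press with a tilted tool, wrist away from the hose (towards +x,+y).

```bash
cat >> h.py <<'E'
def tilt(plan,deg,flip=1):  # tool axis: up direction leans 'deg' towards plan azimuth
    a,t=np.radians([plan,deg]); up=np.array([np.cos(a)*np.sin(t),np.sin(a)*np.sin(t),np.cos(t)])
    y=flip*np.array([-np.sin(a),np.cos(a),0]); z=-up; return np.column_stack([np.cross(y,z),y,z])
E
python3 - <<'E'
from h import *
arm.grip(0.0)
pad=np.array([.4712,-.3413,.053])
for pl in (45,60):
  for t in (30,38):
    for f in (1,-1):
      O=tilt(pl,t,f); q=[arm.solve_ik(pad+[0,0,h],O) for h in (.1,.01,-.025)]
      print(pl,t,f,[None if a is None else np.round(a).tolist() for a in q])
E
```

```text
45 30 1 [[-25.0, 36.0, 82.0, -29.0, 75.0, -149.0], [-25.0, 42.0, 86.0, -31.0, 66.0, -144.0], [-25.0, 45.0, 87.0, -32.0, 63.0, -142.0]]
45 30 -1 [[-25.0, 36.0, 82.0, -29.0, 75.0, 31.0], [-25.0, 42.0, 86.0, -31.0, 66.0, 36.0], [-25.0, 45.0, 87.0, -32.0, 63.0, 38.0]]
45 38 1 [[-22.0, 39.0, 81.0, -35.0, 80.0, -145.0], [-22.0, 46.0, 84.0, -37.0, 72.0, -139.0], [-22.0, 48.0, 84.0, -37.0, 69.0, -136.0]]
45 38 -1 [[-22.0, 39.0, 81.0, -35.0, 80.0, 35.0], [-22.0, 46.0, 84.0, -37.0, 72.0, 41.0], [-22.0, 48.0, 84.0, -37.0, 69.0, 44.0]]
60 30 1 [[-24.0, 33.0, 89.0, -33.0, 66.0, -159.0], [-24.0, 40.0, 92.0, -36.0, 57.0, -152.0], [-24.0, 43.0, 93.0, -38.0, 54.0, -149.0]]
60 30 -1 [[-24.0, 33.0, 89.0, -33.0, 66.0, 21.0], [-24.0, 40.0, 92.0, -36.0, 57.0, 28.0], [-24.0, 43.0, 93.0, -38.0, 54.0, 31.0]]
60 38 1 [[-21.0, 35.0, 89.0, -41.0, 69.0, -151.0], [-21.0, 43.0, 92.0, -44.0, 61.0, -143.0], [-21.0, 46.0, 92.0, -45.0, 59.0, -140.0]]
60 38 -1 [[-21.0, 35.0, 89.0, -41.0, 69.0, 29.0], [-21.0, 43.0, 92.0, -44.0, 61.0, 37.0], [-21.0, 46.0, 92.0, -45.0, 59.0, 40.0]]
```

```bash
python3 - <<'E'
from h import *
O=tilt(45,30,-1); p=np.array([.461,-.354,.08]); up=-O[:,2]
arm.move_to(p+.06*up,O); arm.move_l(p,O,feed=.1); arm.sleep(.2); f0=arm.current_force(); print(f0)
z=p[2]
while z>.028:
    z-=.003; p[2]=z; arm.move_l(p,O,feed=.03); f=(arm.current_force()-f0); print(round(z,3),np.round(f,1),round(arm.current_ee_pos()[2],4))
    if abs(f[2])>25: break
arm.sleep(.3); c,im=cal("scene"),arm.snapshot("scene")
print(arm.current_t())
cv2.imwrite("pics/s1.png",im[:,:,::-1])
E
```

```text
[ 0.06232286 -0.09453856 -0.22908543]
0.077 [0.1 0.9 0.5] 0.0769
0.074 [-0.7  0.6  1. ] 0.0738
0.071 [ 1.1 -0.1  0.8] 0.0708
0.068 [ 0.3 -0.3  0.4] 0.0678
0.065 [-0.  -1.2  3.5] 0.0651
0.062 [ 0.2 -2.4  3.9] 0.0621
0.059 [-0.5 -1.1  3.4] 0.059
0.056 [ 0.8 -1.4  2.8] 0.056
0.053 [ 0.3 -2.2  2.5] 0.053
0.05 [ 0.2 -1.7  3.2] 0.05
0.047 [ 0.4 -2.5  2.7] 0.047
0.044 [-0.6 -2.9  3. ] 0.044
0.041 [-0.2 -2.1  4.1] 0.041
0.038 [-0.3 -2.9  7.1] 0.0382
0.035 [-1.9  4.1 31.5] 0.0369
16.5833
```

Lever at its hard stop. Retreat and measure the raised pin.

```bash
python3 - <<'E'
from h import *
p=arm.current_ee_pos();O=arm.current_tool_rot()
arm.move_l(p+.1*-O[:,2],O,feed=.2); arm.grip(.06)
ims=[]
for i,x in enumerate((.44,.52)):
    arm.move_to([x,-.245,.20],R(0)); arm.sleep(.2); c,im=shot("wrist",f"p{i}")
    u,v=np.round(proj(c,(.48,-.2155,.058))).astype(int); print(u,v); x0,y0=u-50,max(0,v-50); print(x0,y0)
    ims.append(cv2.resize(im[y0:y0+100,x0:x0+100],(400,400),interpolation=2))
cv2.imwrite("pics/pin.png",np.hstack(ims));print(arm.current_t())
E
```

```text
360 154
310 104
272 154
222 104
20.3167
```

View pics/pin.png

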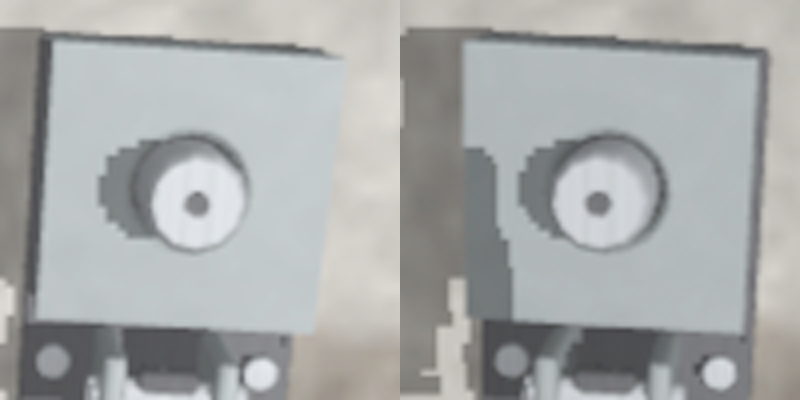

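Pin stands raised, its top centre at tile (197,203) and (198,203).

```bash
cat >> h.py <<'E'
LT=np.array([.488,.2693]); yv=np.array([np.sin(np.radians(12)),np.cos(np.radians(12))])
LA,LB=LT+.047*yv,LT-.047*yv
ST=np.array([.6353,.0091]); SA,SB=ST+.032*yv,ST-.032*yv
def pick(xy,z,O,op,hi=.15,feed=.12):
    arm.grip(op); arm.move_to([*xy,hi],O); arm.move_l([*xy,z+.02],O,feed=.25); arm.sleep(.1); f0=arm.current_force()
    arm.move_l([*xy,z],O,feed=.05); df=arm.current_force()-f0; print("down",np.round(df,1))
    arm.grip(0.0); print("width",arm.current_width(),"force",arm.current_grasp_force())
    arm.move_l([*xy,hi],O,feed=feed); print("lifted",arm.current_width(),arm.current_ee_pos(),arm.current_t())
def put(xy,z,O,op,hi=.15):
    arm.move_to([*xy,hi],O); arm.move_l([*xy,z+.02],O,feed=.2); arm.sleep(.15); f0=arm.current_force()
    h=.006
    while h>=-.003:
        arm.move_l([*xy,z+h],O,feed=.03); f=(arm.current_force()-f0)[2]
        if f>4: break
        h-=.001
    print("set h",round(h,4),"fz",round(f,1)); arm.sleep(.1); arm.grip(op); arm.sleep(.2)
    arm.move_l([*xy,hi],O,feed=.2); print("t",arm.current_t())
E
python3 - <<'E'
from h import *
c0,_=load("p0");c1,_=load("p1")
p,e=tri([(c0,310+197.5/4-.5,104+203.5/4-.5),(c1,222+198.5/4-.5,104+203.5/4-.5)]);print(p,e)
if abs(p[2]-.058)<.006 and np.linalg.norm(p[:2]-[.48,-.2155])<.006:
    pick(p[:2],.0435,R(0),.06,hi=.16)
E
```

```text
[ 0.47924183 -0.21560036  0.05815777] 4.347595844863089e-05
down [ 0.6  0.6 -1. ]
width 0.022586945594249397 force 29.99871761094255
lifted 0.022631688308292694 [ 0.47883646 -0.21540113  0.15935634] 23.8667
```

```bash
python3 - <<'E'
from h import *
put(LB,.0185,R(-12),.05,hi=.16)
nut=[.6254,-.232]
# look closer at the nut from two places
ims=[]
for i,dy in enumerate((-.04,.04)):
    arm.move_to([.585,-.232+dy,.16],R(-90)); arm.sleep(.2); c,im=shot("wrist",f"n{i}")
    u,v=np.round(proj(c,(*nut,.015))).astype(int); x0,y0=u-40,max(0,v-40); print(x0,y0)
    ims.append(cv2.resize(im[y0:y0+80,x0:x0+80],(400,400),interpolation=2))
cv2.imwrite("pics/nut.png",np.hstack(ims));print(arm.current_t())
E
```

```text
set h -0.001 fz 22.0
t 30.525
232 101
318 101
33.2833
```

View pics/nut.png

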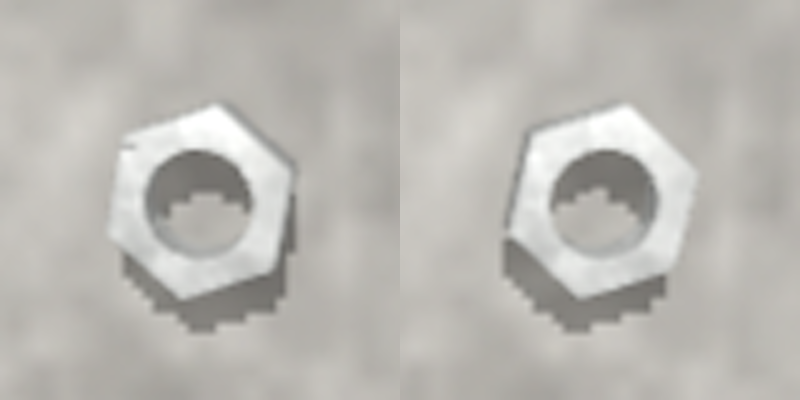

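Large nut top centre at tile (199,201) and (602,201), vertices at about −10° mod 60, so I close along −100°.

```bash
python3 - <<'E'
from h import *
c0,_=load("n0");c1,_=load("n1")
p,e=tri([(c0,232+199.5/5-.5,101+201.5/5-.5),(c1,318+202.5/5-.5,101+201.5/5-.5)]);print(p,e)
if abs(p[2]-.016)<.006:
    pick(p[:2],.003,R(-100),.05,hi=.12)
    c=arm.current_width()
    if c>.025: put(LA,.006,R(-102),.048,hi=.14)
E
```

```text
[ 0.62569006 -0.23175456  0.01411117] 7.541146366922541e-05
down [ 0.4 -0.5 -0.5]
width 0.03042924627754812 force 30.000818395928945
lifted 0.03092637580106635 [ 0.62522931 -0.23152198  0.11916341] 36.6333
set h 0.0 fz 4.2
t 43.2333
```

```bash
python3 - <<'E'
from h import *
pick([.648,.242],.02,R(-95.3),.055,hi=.16)
if arm.current_width()>.025:
    put(SA,.023,R(-102),.05,hi=.16)
    # bolt: two closer looks, camera ahead of tool, hand kept clear of orange/pink
    ims=[]
    for i,(x,y) in enumerate([(.44,.36),(.44,.44)]):
        arm.move_to([x,y,.25],R(-90)); arm.sleep(.2); c,im=shot("wrist",f"b{i}")
        u,v=np.round(proj(c,(.512,.4334,.08))).astype(int); x0,y0=u-60,max(0,v-60); print(x0,y0)
        ims.append(cv2.resize(im[y0:y0+120,x0:x0+120],(400,400),interpolation=2))
    t=cv2.resize(im,(320,200))
    cv2.imwrite("pics/bolt.png",np.vstack([np.hstack(ims),np.hstack([cv2.resize(load(f"b{i}")[1],(320,200)) for i in(0,1)]+[np.zeros((200,160,3),np.uint8)])]))
print(arm.current_t())
E
```

```text
down [-0.8  0.5  1.2]
width 0.029555113565427036 force 29.99932719968875
lifted 0.029538690448864265 [0.64755085 0.24187262 0.15910671] 47.3833
set h -0.001 fz 17.8
t 53.1083
176 45
261 44
55.4667
```

View pics/bolt.png

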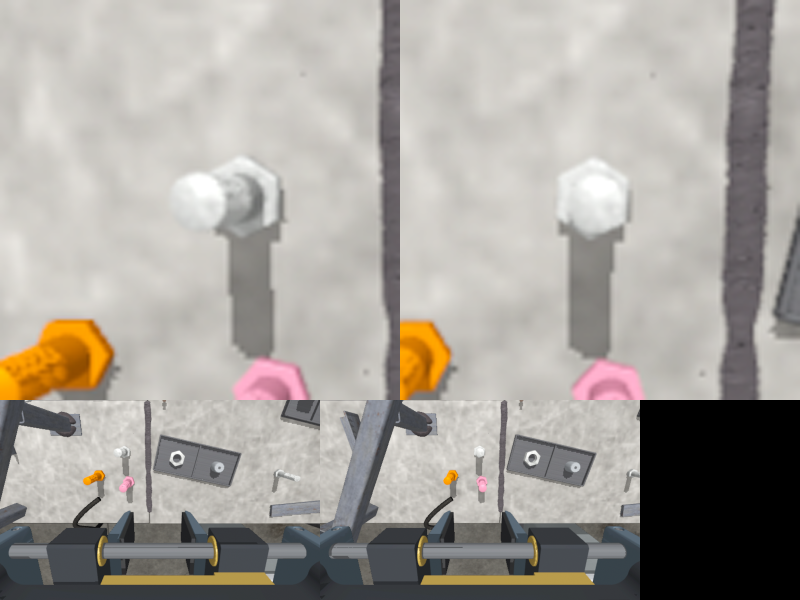

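Trays hold nut and pin upright. Bolt tip at tile (199,201) and (597,201). I'll triangulate it and check the beam's clearance.

```bash
python3 - <<'E'
from h import *
c0,_=load("b0");c1,i1=load("b1");k=400/120
p,e=tri([(c0,176+199.5/k-.5,45+201.5/k-.5),(c1,261+198/k-.5,44+201.5/k-.5)]);print(p,e)
c=cal("top")
for v in (190,205,220,240,260):
    u=178-(v-181)*71/146
    r=[]
    for z in np.arange(0,.45,.01):
        q=plane(c,u,v,z);a=proj(c1,q); r.append((abs(a[0]-(140-a[1]*110/260)),round(z,2),np.round(q,3),np.round(a)))
    print(min(r,key=lambda t:t[0]))
for d in (-90,-110,-70,90): 
    print(d,[np.round(a).tolist() if (a:=arm.solve_ik([*p[:2],z],R(d))) is not None else None for z in(.04,.2)])
E
```

```text
[0.51209788 0.43436534 0.08015125] 0.00019333999159973296
(np.float64(0.7821770387107563), np.float64(0.18), array([0.583, 0.543, 0.18 ]), array([145., -11.]))
(np.float64(0.15535637399437974), np.float64(0.21), array([0.535, 0.555, 0.21 ]), array([111.,  68.]))
(np.float64(1.1104495089864486), np.float64(0.24), array([0.49 , 0.565, 0.24 ]), array([ 73., 156.]))
(np.float64(0.763693382850132), np.float64(0.27), array([0.433, 0.582, 0.27 ]), array([ 21., 283.]))
(np.float64(2.117505207811405), np.float64(0.3), array([0.379, 0.597, 0.3  ]), array([-38., 426.]))
-90 [[35.0, 43.0, 79.0, -0.0, 58.0, 125.0], [35.0, 33.0, 71.0, -0.0, 76.0, 125.0]]
-110 [[35.0, 43.0, 79.0, -0.0, 58.0, 145.0], [35.0, 33.0, 71.0, -0.0, 76.0, 145.0]]
-70 [[35.0, 43.0, 79.0, -0.0, 58.0, 105.0], [35.0, 33.0, 71.0, -0.0, 76.0, 105.0]]
90 [[35.0, 43.0, 79.0, -0.0, 58.0, -55.0], [35.0, 33.0, 71.0, -0.0, 76.0, -55.0]]
```

```bash
python3 - <<'E'
from h import *
print(SB, arm.solve_ik([*SB,.16],R(140)))
arm.move_to([.48,.34,.25],R(-90)); arm.move_to([.48,.34,.2],R(180)); print(np.round(arm.current_joint_positions()))
pick([.5121,.434],.035,R(180),.042,hi=.17)
if arm.current_width()>.012:
    put(SB,.038,R(140),.04,hi=.16)
    arm.move_to([.56,.10,.36],R(90)); arm.sleep(.2); c,im=shot("wrist","fin"); cv2.imwrite("pics/top1.png",arm.snapshot("top")[:,:,::-1])
print(arm.current_t())
E
```

```text
[ 0.62864683 -0.02220072] [-7.45936664e+00  3.16293684e+01  8.01461171e+01 -2.54444375e-14
  6.82245146e+01 -1.47459367e+02]
[  29.   26.   83.   -0.   70. -150.]
down [-0.5  0.1 -0.5]
width 0.015324413460407553 force 30.000200271606445
lifted 0.015654064152747987 [0.51171065 0.43373787 0.16914418] 63.9583
set h -0.001 fz 18.8
t 70.4833
71.825
```

```bash
python3 - <<'E'
from h import *
b=cv2.imread("pics/top1.png")[150:250,190:470]
a=load("fin")[1]
cv2.imwrite("pics/f.png",np.vstack([cv2.resize(a,(480,300)),cv2.resize(b,(480,171),interpolation=2)]))
E
```

```text
(no output)
```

View pics/f.png

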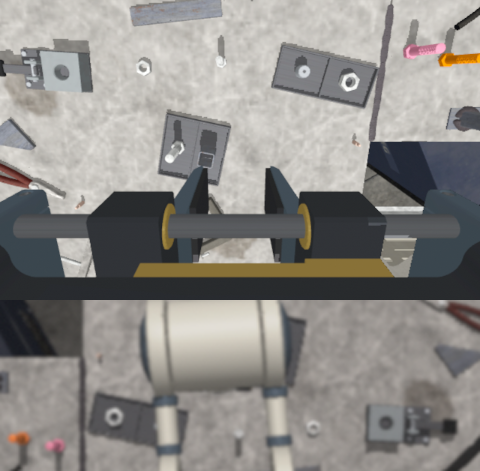

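The wrist view shows all four items standing in separate compartments: bolt (175,152) and tube (207,155) in the square tray, pin (304,72) and nut (348,82) in the long tray. The small bolt (221,62) and nut (144,68) are untouched, and the arm is clear.

```bash
python3 -c "
from rig import arm
print(arm.sign_off())"
```

```text
the job is handed in; nothing more can be done
None
```

I handed the job in at about 72 s of the 128 s allowed: both kits are made up, with each part upright in its own compartment, the lever pressed to its stop, and the small bolt and nut left untouched; no verdict came back from the sign-off.

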